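Feed a specimen cup into the hooded chamber with the pedal

ROBOT

A 7-joint arm with a two-finger parallel gripper is mounted at the origin on the work surface; the furniture and walls round the work are solid. World frame = base frame: x ahead of the robot, y to its left, z up, the work surface at z = 0. Lengths are in m, angles in rad, forces in N, time in s.
With the tool pointing down it reaches from about 0.425 to 1.025 m from the base axis. Payload 3.6 kg.
Tool frame: the origin (TCP) lies midway between the tips of the shut fingers; the grasp point (between the pads) lies 19 mm behind it (r.pinch_z is the z of the grasp point in the tool frame, in m); z points along the fingers, y is the line along which they close (so a half turn about z gives the same grasp; the last joint's range is limited). The gripper opens to 85 mm and grips with 20 to 120 N. Pads are 22 mm wide; open, the fingers measure 114 mm over their backs; the gripper's body (76 mm by 85 mm) begins 54 mm behind the grasp point. The pads swing forward as they close: fully open they stand 13 mm farther back than shut.
Start: joints at [-0.093, 0.591, 0.048, 1.609, -0.033, 0.943, -0.034], TCP at [0.725, 0, 0.199] pointing down, gripper open.
Joint ranges: [-2.69, 2.69], [-0.47, 2.24], [-1.27, 1.36], [0.19, 2.51], [-1.53, 4.68], [0.08, 2.07], [-3.09, 3.09]. Speed limits (rad/s): [2.57, 2.57, 3.14, 3.14, 3.14, 3.14, 3.14].

INTERFACE

Orientations are given as a unit quaternion [w, x, y, z].
In Python, from bench import r, camera, camera_params gives the robot as it stands. The module is installed in compiled form; this text tells all that it offers.
- The arm moves only by the shell command python3 -m crank 'ROWS' [FORCE]. ROWS is a JSON object of lists of equal length, an entry for each row: "hand": the finger opening in m, from 0 to 0.0854; "translation": the shift along the tool's x, y, z in m, a list of three; "roll": the turn about the tool's z in rad. In form: {"hand": [hand, ...], "translation": [[tx, ty, tz], ...], "roll": [roll, ...]}. A call has exactly 5 rows; each row shifts and turns the commanded pose from where the row before left it, along the tool's axes as they then stand; what a row does not reach is not made up. A row lasts 1/12 s, in which the tool goes at most 41.7 mm and 7.16 degrees, less where a joint would pass 70% of its speed; a pose out of reach is approached as far as the arm can. A call is refused whole if a number of a shift passes 0.0417 or a number of a turn 0.125, either way. A call with a gripper value outside its range is refused whole. The fingers move at their own pace and stop on an object; FORCE is the grip in N (left out, the last holds). Time passes only in rows, so rows that do not move let the fingers close, or fill a call up. It gives the time, the measured TCP pose, the force, the opening and the grip force at its end, in the units of the state.
- r.read_state(): the state, without advancing time (a new reading comes with each control period).
- camera(name): name is "scene" or "side" or "wrist"; returns the picture (420x560x3 uint8, blue, green, red); there is no depth.
- camera_params(name): a dict with "mtx" (3x3 intrinsics, pixels), "k1" (the pictures are not rectified: a ray, as slopes to the right and down, at radius r is drawn at 1 + k1 r^2 times it, then the intrinsics apply), "R" (3x3) and "t" (3): a world point X has camera coordinates R X + t. Camera axes: x right, y down, z forward; pixel columns grow to the right and rows downward; lengths in m; the calibration is good to about 2 mm. A picture is of the moment at which its call begins: read the wrist's pose just before it. camera_params takes no time and is no camera call; for the wrist camera it gives the pose at the moment of the call.
- r.close_job(): hands the job in; it is judged then, once.
The state is a dict: "time_s": time; "joints": joint angles; "qd": joint speeds; "joint_efforts": joint torques, N m; "tool_pos": TCP position; "tcp_rot": TCP orientation; "wrist_force": force on the tool from outside, world axes, zero at the start; "moment": the same for the moment, N m; "opening": finger opening in m; "gripper_force": force on a finger pad.
Only numpy, scipy, OpenCV 4.12 (cv2) and the standard library are available. Lean on these libraries where they do the work, as an engineer would, in place of code of your own. Each camera call takes 0.05 s, during which the arm holds its last target. There are 200 camera calls.

TASK

Stand the closed specimen cup upright on the feeder's deck, between the two rails in front of the pusher, and let go of it. Then press the feeder's spring pedal slowly with the gripper until it is felt firmly on its stop, without forcing it, and hold it there for about a second, so that the pusher slides the cup under the hood. Let the pedal come all the way up again and leave the cup standing under the hood; do not disturb the flask or the beaker.

Things in the scene. Friction and masses are not known exactly. Their poses are not given: they have to be found in the camera images.
- cup_centre (a point): Centre, half-way up, of the sample cup: a closed round specimen cup with a screw lid, 64 mm high, 46 mm across the body and 51 mm across the lid, 60 g (may differ by a third); it stands on the bench. Site z axis = the cup's axis, up.
- flask_centre (a point): Centre of a glass conical flask, 62 mm across the foot, 88 mm high, standing on the bench (bystander). z axis up.
- beaker_centre (a point): Centre of an open glass beaker, 58 mm across, 71 mm high, standing on the bench (bystander). z axis up.
- feeder: Sample feeder fixed to the bench: light grey deck 90 mm wide (its x), 270 mm long (y), top 20 mm above the bench; low hood over its -y part, pedal on its -x side. Origin: on the bench midway between the deck's two rails (6 mm high, inner faces at x = +-30 mm); x points across the deck away from the pedal, y along it from hood to pusher, z up. More than 26 N harms it.
- load_spot (a point): On the deck's top surface, centre line of the rails, at y = +66 mm of the feeder: where the foot of the cup belongs before feeding (some 16 mm from the pusher's face). Axes as the feeder's.
- hood_spot (a point): On the deck's top surface under the hood, at y = -40 mm of the feeder: about where the cup ends, 30 mm more or less along y according to the stop. Axes as the feeder's.
- pedal_pad (a point): Middle of the top face of the pedal's rubber pad (42 mm along x, 52 mm along y), 85 mm from the hinge, sloping up to the feeder's -x side by 16 degrees at rest. Moves with the pedal: at rest about 60 mm above the bench, sinking 20 to 31 mm to the stop.
- pedal (a joint): Pedal angle in rad, 0 up at rest, growing as pressed. Hinge along the feeder's y, at x = -45 mm, 30 mm above the bench. Spring at the pad: 3 N at first, rising evenly to 8 N at the deepest. A hidden adjustable rubber stop (5 N per mm at the pad) ends the stroke anywhere from 0.24 to 0.37 rad; it must be felt. Firmly on the stop: the gripper presses with over 11 N, say 15 N.
- hood_mouth (a point): Middle of the hood's open end, 65 mm above the bench. The hood (86 mm wide outside, top 114 mm above the bench, clear window in its roof) runs from here 146 mm along the feeder's -y, to a closed end wall; it is too low for a gripper. Axes as the feeder's.
- pusher_face (a point): Middle of the face of the pusher, a plate 48 mm wide, top 58 mm above the bench, at the feeder's y = +105 mm at rest. Pressing the pedal drives it along -y, 96 to 148 mm for the full stroke (400 mm per rad), almost 5 times as fast as the pad sinks, so a fast press knocks the cup. Letting the pedal up draws it back and leaves the cup.
Things that resemble listed ones, but are neither listed nor needed, are in the scene too. Of the things that look like the part that bears cup_centre, the largest one is meant.

How it is judged:
By the outcome, as a careful person would: the job done as asked, in the order asked, and still so for the second after the job is handed in, with the robot touching nothing.
It also fails if it takes over 64 s, if anything falls off the work surface, if the arm or the gripper's body presses on something with over 40 N, if the wrist force passes 120 N, or if a joint passes its speed limit or range.

## Working session

There is one attempt and no reset: what is moved stays moved. The work goes in short steps, Python scripts to look and compute and a shell command to move; the robot and the scene stay as the last step left them, time stands still between calls to the robot, and variables do not carry over. Pictures are saved under pics/ and viewed, at most 10 in all, crops included, and the job is handed in when it is done.

```bash
mkdir -p pics; python3 - <<'E'
from bench import r,camera,camera_params
import cv2,numpy as np
print(r.read_state(), r.pinch_z)
for n in("scene","side"):
    cv2.imwrite(f"pics/{n}0.png",camera(n)); p=camera_params(n); print(n,p)
E
```

```text
{'time_s': 0.0, 'joints': array([-0.09350393,  0.59211961,  0.04829634,  1.60986274, -0.03331849,
        0.94265294, -0.03372017]), 'qd': array([-9.00732817e-06,  1.59828186e-03, -6.89697453e-04, -2.88286768e-04,
       -6.04007083e-04,  1.73276056e-04, -6.09558290e-04]), 'joint_efforts': array([ 3.78132427e-04, -5.48684978e+01,  1.54672019e+00, -1.98121297e+01,
        9.43630905e-03,  8.90732801e-03, -1.16924070e-05]), 'tool_pos': array([7.24092700e-01, 1.18821513e-05, 1.97625418e-01]), 'tcp_rot': array([-0.00075113,  0.70708681,  0.70712587, -0.0008292 ]), 'wrist_force': array([ 0.03994659, -0.00498831, -0.83465842]), 'moment': array([ 0.03140445,  0.01379535, -0.00041034]), 'gripper_force': 0.0, 'opening': 0.0858156652928327} -0.0187
scene {'mtx': array([[451.58176491,   0.        , 273.36075131],
       [  0.        , 451.58176491, 207.07862983],
       [  0.        ,   0.        ,   1.        ]]), 'k1': -0.1489625900623087, 'R': array([[ 0.88450151, -0.46653368,  0.00184414],
       [-0.25886274, -0.4940589 , -0.82999752],
       [ 0.38813291,  0.73365668, -0.55776403]]), 't': array([-0.41914863,  0.18872166,  0.83259449])}
side {'mtx': array([[471.86231927,   0.        , 285.20923025],
       [  0.        , 471.86231927, 213.63090513],
       [  0.        ,   0.        ,   1.        ]]), 'k1': -0.08512521867119004, 'R': array([[-0.8180376 , -0.5751454 , -0.0047183 ],
       [-0.35571903,  0.51235658, -0.78163592],
       [ 0.45197175, -0.63772918, -0.62371711]]), 't': array([0.38050825, 0.24886053, 0.90368723])}
```

View pics/scene0.png

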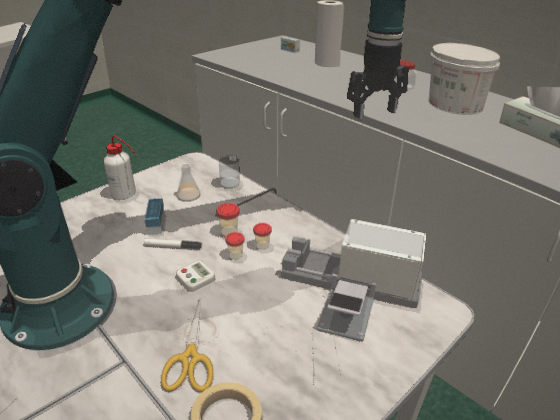

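View pics/side0.png

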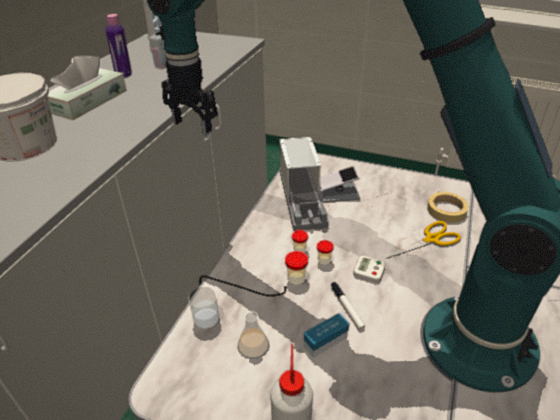

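Red-lidded cups: scene (228,212), (262,230), (235,240); side (296,262), (300,238), (325,247). The one at scene (228,212) / side (296,262) looks largest. I'll measure it and confirm in a crop.

```bash
cat > h.py <<'E'
from bench import r,camera,camera_params
import cv2,numpy as np
def ray(p,uv):
    d=np.array([p['k1'],0,0,0,0.])
    x=cv2.undistortPoints(np.array([[uv]],float),p['mtx'],d)[0,0]
    return -p['R'].T@p['t'], p['R'].T@np.array([x[0],x[1],1.])
def plane(p,uv,z):
    o,d=ray(p,uv); return o+d*(z-o[2])/d[2]
def proj(p,X):
    return cv2.projectPoints(np.array(X,float).reshape(-1,3),cv2.Rodrigues(p['R'])[0],p['t'],p['mtx'],np.array([p['k1'],0,0,0,0.]))[0][:,0]
def tri(ps,uvs):
    A=0;b=0
    for p,uv in zip(ps,uvs):
        o,d=ray(p,uv);d=d/np.linalg.norm(d);M=np.eye(3)-np.outer(d,d);A=A+M;b=b+M@o
    return np.linalg.solve(A,b)
def reds(im):
    h=cv2.cvtColor(im,cv2.COLOR_BGR2HSV)
    m=(((h[...,0]<8)|(h[...,0]>172))&(h[...,1]>150)&(h[...,2]>90)).astype(np.uint8)
    n,_,s,c=cv2.connectedComponentsWithStats(m)
    return [(s[i].tolist(),c[i].round(1)) for i in range(1,n) if s[i,4]>60]
E
python3 - <<'E'
from h import *
P={}
for n in("scene","side"):
    im=cv2.imread(f"pics/{n}0.png");P[n]=p=camera_params(n)
    for s,c in reds(im):
        X=plane(p,c,.056); Z=(p['R']@X+p['t'])[2]
        print(n,s,c,X.round(3),"width mm",round(s[2]*Z/p['mtx'][0,0]*1000,1))
a=cv2.imread("pics/scene0.png");b=cv2.imread("pics/side0.png")
A=cv2.resize(a[190:345,265:435],None,fx=3.5,fy=3.5,interpolation=2)
cv2.imwrite("pics/feedA.png",A)
B=cv2.resize(b[125:295,270:370],None,fx=3.5,fy=3.5,interpolation=2)
C=cv2.resize(a[195:270,205:285],None,fx=5,fy=5,interpolation=2)
O=np.zeros((595,760,3),np.uint8);O[:595,:350]=B;O[:375,360:760]=C
cv2.imwrite("pics/feedB.png",O)
E
```

```text
scene [107, 143, 15, 11, 139] [113.7 147.8] [0.227 0.513 0.056] width mm 42.0
scene [217, 204, 22, 12, 216] [227.5 209.5] [0.395 0.07  0.056] width mm 49.0
scene [254, 224, 17, 10, 133] [262.  228.4] [ 0.432 -0.029  0.056] width mm 35.7
scene [226, 233, 18, 11, 146] [234.4 237.9] [ 0.367 -0.032  0.056] width mm 36.7
side [292, 230, 16, 13, 163] [299.5 235.9] [ 0.429 -0.005  0.056] width mm 36.1
side [317, 240, 16, 13, 168] [324.6 246.3] [ 0.364 -0.007  0.056] width mm 35.2
side [285, 251, 23, 19, 347] [296.3 260. ] [0.391 0.064 0.056] width mm 49.0
side [280, 346, 24, 50, 522] [291.5 379.9] [0.237 0.306 0.056] width mm 39.7
```

View pics/feedA.png

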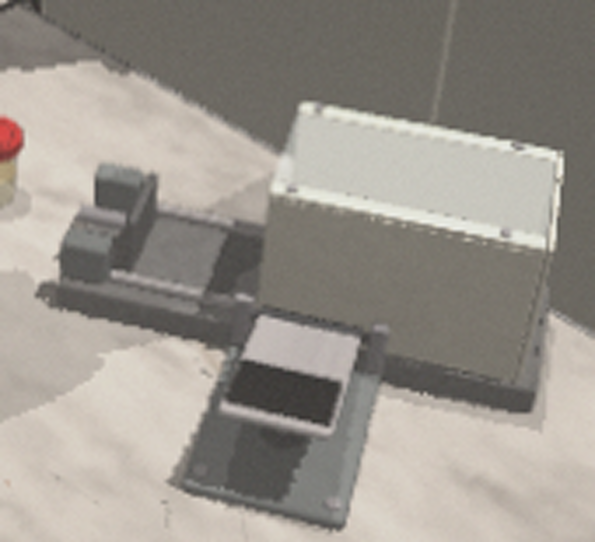

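View pics/feedB.png

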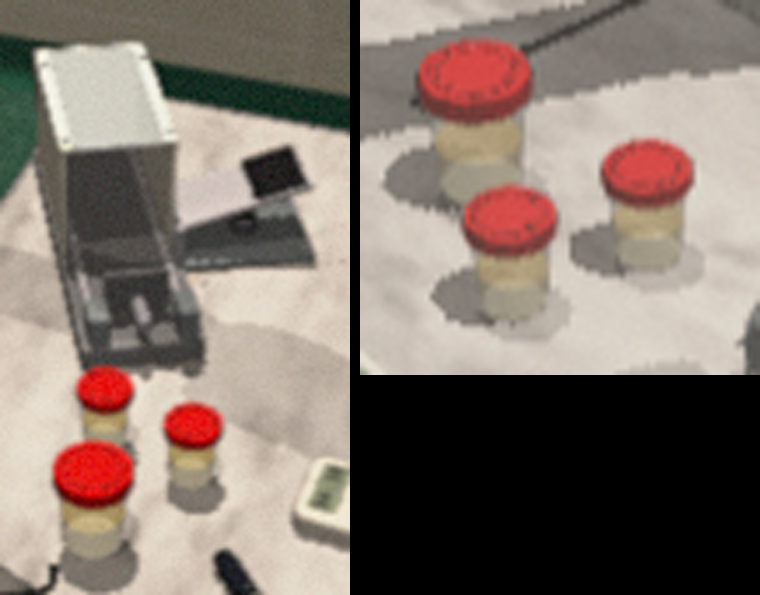

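```bash
python3 - <<'E'
from h import *
P=[camera_params("scene"),camera_params("side")]
def T(n,a,b):
    X=tri(P,[a,b]); e=[np.linalg.norm(proj(p,X)[0]-u).round(1) for p,u in zip(P,(a,b))]; print(n,X.round(4),e); return X
T("cup",(227.5,209.5),(296.3,260.)); T("s1",(262,228.4),(299.5,235.9)); T("s2",(234.4,237.9),(324.6,246.3))
mp=T("mouthPed",(342.1,245.7),(320,165.9)); mf=T("mouthFar",(350.7,219.4),(287.7,167.3))
ep=T("endPed",(421.6,261.4),(310.9,137.9)); ef=T("endFar",(425.9,233.4),(280.9,139.9))
print([np.linalg.norm(a-b).round(3) for a,b in((mp,mf),(ep,ef),(mp,ep),(mf,ef))])
for n,p,q in(("scene",P[0],[(342.1,245.7),(350.7,219.4),(421.6,261.4),(425.9,233.4)]),("side",P[1],[(320,165.9),(287.7,167.3),(310.9,137.9),(280.9,139.9)])):
    print(n,[plane(p,u,.114)[:2].round(4).tolist() for u in q])
# pad top: scene corners (crop A) and deck rear-left lower corner
f=lambda x,y:(265+x/3.5,190+y/3.5); g=lambda x,y:(270+x/3.5,125+y/3.5)
T("padNearPusher-outer",f(222,403),g(248,200)); T("padouterEdge pusher?",f(232,360),g(240,160));T("pad out far",f(330,430),g(310,187))
T("rearcorner",f(42,290),g(203,352))
print(P[0]['R'][2]@[.4,.07,.06]+P[0]['t'][2])
w=camera_params("wrist");print(w,(-w['R'].T@w['t']))
E
```

```text
cup [0.3916 0.0654 0.0585] [np.float64(0.8), np.float64(0.9)]
s1 [ 0.4369 -0.0159  0.0447] [np.float64(0.5), np.float64(0.5)]
s2 [ 0.3712 -0.0187  0.0446] [np.float64(0.5), np.float64(0.5)]
mouthPed [ 0.5038 -0.2081  0.1088] [np.float64(0.6), np.float64(0.5)]
mouthFar [ 0.5639 -0.1516  0.1121] [np.float64(0.4), np.float64(0.3)]
endPed [ 0.5993 -0.3135  0.111 ] [np.float64(1.2), np.float64(0.7)]
endFar [ 0.6619 -0.2573  0.1115] [np.float64(1.5), np.float64(1.1)]
[np.float64(0.083), np.float64(0.084), np.float64(0.142), np.float64(0.144)]
scene [[0.5012, -0.2126], [0.5631, -0.1531], [0.5992, -0.3147], [0.6634, -0.2577]]
side [[0.4983, -0.2002], [0.5613, -0.1486], [0.5937, -0.3068], [0.6552, -0.2507]]
padNearPusher-outer [ 0.457  -0.2597  0.0375] [np.float64(6.1), np.float64(4.1)]
padouterEdge pusher? [ 0.4634 -0.2593  0.0684] [np.float64(8.3), np.float64(5.5)]
pad out far [ 0.4569 -0.3157  0.0428] [np.float64(10.4), np.float64(6.5)]
rearcorner [ 0.4196 -0.1202  0.0101] [np.float64(0.5), np.float64(0.4)]
1.0057377804500924
{'mtx': array([[340.76938676,   0.        , 281.01864506],
       [  0.        , 340.76938676, 210.37964754],
       [  0.        ,   0.        ,   1.        ]]), 'k1': -0.05760140718100622, 'R': array([[ 9.99999010e-01, -8.31198415e-04, -1.13534929e-03],
       [-4.38156358e-04, -9.50704820e-01,  3.10097006e-01],
       [-1.33713418e-03, -3.10096202e-01, -9.50704243e-01]]), 't': array([-0.72331738, -0.0395753 ,  0.37835929])} [0.72380524 0.07910213 0.37115875]
```

The meant cup is scene (228,212): lid 49 mm wide and 58 mm up, while the other two are about 36 mm wide and 45 mm up, and the crop agrees. The hood corners triangulate to 84 x 143 mm at about 111 mm high, which fits. Next I'll look from the wrist.

```bash

python3 -m crank '{"hand":[0.085,0.085,0.085,0.085,0.085],"translation":[[-0.006,-0.025,-0.005],[-0.006,-0.025,-0.005],[-0.006,-0.025,-0.005],[-0.006,-0.025,-0.005],[-0.006,-0.025,-0.005]],"roll":[0,0,0,0,0]}'
python3 -m crank '{"hand":[0.085,0.085,0.085,0.085,0.085],"translation":[[-0.006,-0.025,-0.005],[-0.006,-0.025,-0.005],[-0.006,-0.025,-0.005],[-0.006,-0.025,-0.005],[0,0,0]],"roll":[0,0,0,0,0]}'
python3 - <<'E'
from h import *
import pickle
w=camera_params("wrist");im=camera("wrist");cv2.imwrite("pics/w1.png",im);pickle.dump(w,open("w1.pkl","wb"))
for s,c in reds(im): print(s,c,plane(w,c,.058).round(4),plane(w,c,.047).round(4))
E
```

```text
time_s: 0.52
tool_pos: [0.5983, -0.0302, 0.2234]
tcp_rot: [-0.0, 0.707, 0.707, -0.0]
wrist_force: [-0.4, -0.3, 0.7]
opening: 0.0848
gripper_force: 0.0
time_s: 0.93
tool_pos: [0.494, -0.0559, 0.2437]
tcp_rot: [-0.002, 0.708, 0.706, -0.002]
wrist_force: [-0.3, 0.1, -0.0]
opening: 0.0851
gripper_force: 0.0
[152, 32, 50, 54, 2095] [176.7  58.5] [0.3904 0.0635 0.058 ] [0.3872 0.0647 0.047 ]
[211, 122, 36, 36, 997] [228.4 139.6] [ 0.4379 -0.0162  0.058 ] [ 0.4361 -0.0174  0.047 ]
[152, 126, 36, 35, 985] [168.9 143.2] [ 0.3748 -0.0194  0.058 ] [ 0.3712 -0.0207  0.047 ]
[77, 150, 9, 9, 66] [ 81.  153.8] [ 0.2772 -0.0294  0.058 ] [ 0.2706 -0.031   0.047 ]
```

View pics/w1.png

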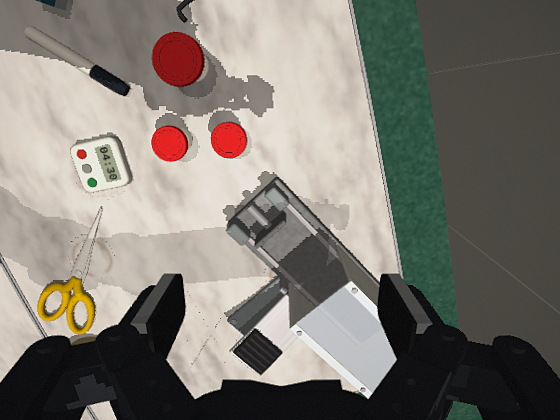

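The wrist view shows the large cup at (177,58), the feeder rear at about (250,195), and hood-mouth corners near (295,330) and (352,285). The rubber pad is at (258,347).

```bash
python3 - <<'E'
import cv2
im=cv2.imread("pics/w1.png")
cv2.imwrite("pics/w1c.png",cv2.resize(im[170:380,215:375],None,fx=2.85,fy=2.85,interpolation=2))
E
```

```text
(no output)
```

View pics/w1c.png

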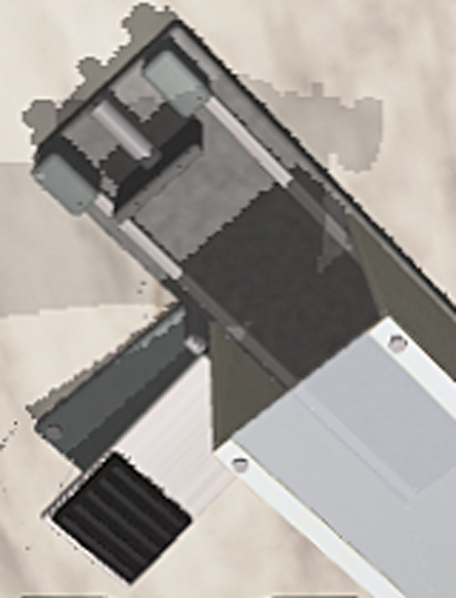

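```bash
python3 - <<'E'
from h import *
import pickle
w=pickle.load(open("w1.pkl","rb")); q=lambda x,y:(215+x/2.85,170+y/2.85)
P=lambda x,y,z:plane(w,q(x,y),z)[:2]
pa,pb=P(117,213,.058),P(203,148,.058); print("pusher",pa,pb,np.linalg.norm(pa-pb))
ma,mb=P(215,450,.114),P(385,318,.114); print("mouth",ma,mb,np.linalg.norm(ma-mb))
ra,rb=P(36,165,.020),P(172,18,.020); print("rear",ra,rb,np.linalg.norm(ra-rb))
pc=P(121,517,.060); print("pad",pc,[np.linalg.norm(P(*a,z1)-P(*b,z2)).round(4) for a,b,z1,z2 in(((118,452),(52,517),.054,.066),((118,452),(190,522),.054,.054))])
# rail lines & hood side edges for direction
ex=np.array([.732,.681])
for n,v in(("pusher",pb-pa),("mouth",mb-ma),("rear",rb-ra)): print(n,np.degrees(np.arctan2(v[1],v[0])))
fa,fb=P(100,195,.026),P(288,385,.026); v=fa-fb; print("rail dir",np.degrees(np.arctan2(v[1],v[0]))-90, fa,fb)
th=np.radians(43.0);ex=np.array([np.cos(th),np.sin(th)]);ey=np.array([-ex[1],ex[0]])
pf=(pa+pb)/2; m=(ma+mb)/2; m2=np.array([.5339,-.1799])
for X in(pf,m,m2,(ra+rb)/2,pc,fa,fb): print(((X-pf)@ex).round(4),((X-pf)@ey+.105).round(4))
print("load",pf-.039*ey)
E
```

```text
pusher [ 0.46362686 -0.13541104] [ 0.4982304 -0.1076239] 0.0443793819374292
mouth [ 0.50227041 -0.20711244] [ 0.56213813 -0.15140781] 0.081774994988879
rear [ 0.42541926 -0.1292778 ] [ 0.48565728 -0.06381599] 0.08895992309539057
pad [ 0.46131887 -0.28477094] [np.float64(0.0392), np.float64(0.0504)]
pusher 38.76496356826524
mouth 42.93701162017909
rear 47.379707949545605
rail dir 41.30527836028054 [ 0.45369591 -0.14100672] [ 0.53853245 -0.23755619]
0.0 0.105
-0.0019 0.0278
-0.0011 0.0262
-0.0015 0.1406
-0.1257 -0.001
-0.0332 0.1093
-0.037 -0.0192
load [ 0.50752657 -0.15004027]
```

Checks hold: the pusher edge, mouth width, rear width and pad size are near the given values. That puts the load spot at about (0.505,-0.149) and the feeder yaw at about 43°. Now over the cup.

```bash

python3 -m crank '{"hand":[0.085,0.085,0.085,0.085,0.085],"translation":[[0.024,-0.020,0.02],[0.024,-0.020,0.02],[0.024,-0.020,0.02],[0.024,-0.020,0.02],[0.024,-0.020,0.02]],"roll":[0,0,0,0,0]}'
python3 -m crank '{"hand":[0.085,0.085,0.085,0.085,0.085],"translation":[[0,0,0],[0,0,0],[0,0,0],[0,0,0],[0,0,0]],"roll":[0,0,0,0,0]}'
python3 - <<'E'
from h import *
print(r.read_state()['joints'])
w=camera_params("wrist");im=camera("wrist");cv2.imwrite("pics/w2.png",im)
for s,c in reds(im): print(s,c,plane(w,c,.06).round(4))
E
```

```text
time_s: 1.4
tool_pos: [0.4003, 0.0675, 0.1431]
tcp_rot: [0.0, 0.707, 0.707, 0.001]
wrist_force: [0.8, 1.1, -0.2]
opening: 0.0844
gripper_force: 0.0
time_s: 1.82
tool_pos: [0.4019, 0.0655, 0.1444]
tcp_rot: [0.001, 0.708, 0.706, 0.001]
wrist_force: [0.0, -0.8, 0.3]
opening: 0.0851
gripper_force: 0.0
[-0.26803844  0.29082705 -0.00614586  2.34488082  0.00443538  0.50340549
 -0.27992573]
[236, 177, 63, 60, 2912] [267.3 206.7] [0.3907 0.0636 0.06  ]
[298, 269, 42, 37, 1199] [318.5 287.1] [ 0.4337 -0.0092  0.06  ]
[226, 273, 42, 36, 1193] [246.7 290.5] [ 0.3716 -0.0123  0.06  ]
[129, 283, 11, 9, 80] [133.9 286.8] [ 0.2733 -0.0089  0.06  ]
```

```bash

python3 -m crank '{"hand":[0.085,0.085,0.085,0.085,0.085],"translation":[[-0.001,-0.005,0.01],[-0.001,-0.005,0.01],[0,0,0.015],[0,0,0.015],[0,0,0]],"roll":[0,0,0,0,0]}'
```

```text
time_s: 2.28
tool_pos: [0.3896, 0.0632, 0.0925]
tcp_rot: [-0.001, 0.708, 0.707, -0.001]
wrist_force: [0.3, 0.4, 0.3]
opening: 0.0849
gripper_force: 0.0
```

```bash

python3 -m crank '{"hand":[0.085,0.085,0.085,0.085,0.085],"translation":[[0,0,0.015],[0,0,0.015],[0,0,0.015],[0,0,0.015],[0,0,0.003]],"roll":[0,0,0,0,0]}' 30
python3 -m crank '{"hand":[0.085,0.06,0.056,0.052,0.048],"translation":[[0,0,0],[0,0,0],[0,0,0],[0,0,0],[0,0,0]],"roll":[0,0,0,0,0]}' 30
python3 -m crank '{"hand":[0.04,0.04,0.04,0.04,0.04],"translation":[[0,0,0],[0,0,0],[0,0,0],[0,0,0],[0,0,0]],"roll":[0,0,0,0,0]}' 30
```

```text
time_s: 2.7
tool_pos: [0.3905, 0.0636, 0.03]
tcp_rot: [-0.0, 0.707, 0.707, -0.0]
wrist_force: [-0.4, -0.1, 0.5]
opening: 0.0847
gripper_force: 0.0
time_s: 3.12
tool_pos: [0.3906, 0.0641, 0.0315]
tcp_rot: [0.0, 0.707, 0.707, 0.001]
wrist_force: [-0.1, 0.4, -0.2]
opening: 0.048
gripper_force: 0.0
time_s: 3.53
tool_pos: [0.39, 0.064, 0.0308]
tcp_rot: [-0.0, 0.707, 0.707, -0.0]
wrist_force: [0.1, 0.4, -0.3]
opening: 0.0399
gripper_force: 0.0
```

```bash
python3 - <<'E'
from h import *
im=camera("wrist");a=camera("side")[200:320,230:370]
a=cv2.resize(a,(490,420),interpolation=2)
O=np.hstack([im[:, 140:440],a]);cv2.imwrite("pics/w3.png",O)
E
```

```text
(no output)
```

View pics/w3.png

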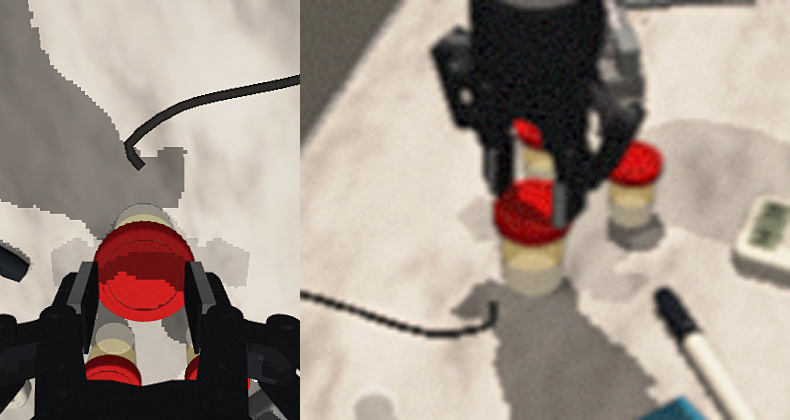

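The cup is still upright, but the fingers shut on its -y side at the lid, so it squirted out or was off-centre. I'll measure where it stands now.

```bash

python3 -m crank '{"hand":[0.06,0.085,0.085,0.085,0.085],"translation":[[0,0,0],[0,0,0],[0,0,0],[0,0,0],[0,0,0]],"roll":[0,0,0,0,0]}' 30
python3 - <<'E'
from h import *
st=r.read_state();print(st['tool_pos'],st['opening'])
L=[];U=[]
for n in("scene","side","wrist"):
    w=camera_params(n);im=camera(n);cv2.imwrite(f"pics/m_{n}.png",im)
    for s,c in reds(im):
        X=plane(w,c,.057)
        if np.hypot(X[0]-.39,X[1]-.075)<.04: print(n,s,c,X.round(4)); L.append(w);U.append(c)
for i,j in((0,1),(0,2),(1,2)):
    if len(L)>j: print(tri([L[i],L[j]],[U[i],U[j]]).round(4))
# top-of-lid far/edge extremes in wrist
E
```

```text
time_s: 4.05
tool_pos: [0.39, 0.064, 0.0308]
tcp_rot: [0.0, 0.707, 0.707, -0.0]
wrist_force: [0.5, 0.7, 0.5]
opening: 0.0845
gripper_force: 0.0
[0.39000064 0.06397262 0.03078148] 0.08454541706519589
scene [219, 206, 19, 10, 141] [228.8 210.9] [0.3949 0.0622 0.057 ]
side [286, 251, 22, 19, 340] [296.4 260.1] [0.39  0.065 0.057]
wrist [232, 227, 104, 95, 7531] [283.5 274.3] [0.3905 0.0624 0.057 ]
[0.3933 0.0628 0.0555]
[0.3925 0.0619 0.0573]
[0.3909 0.0623 0.0551]
```

```bash
python3 - <<'E'
from h import *
w=camera_params("wrist")
for z in(.031,.05,.07,.09): print(z,proj(w,[[.37,.064,z],[.41,.064,z],[.364,.064,z],[.416,.064,z]]).round(0).tolist())
p=camera_params("side"); 
for z in(.031,.05,.07): print(z,proj(p,[[.37,.064,z],[.41,.064,z]]).round(0).tolist())
im=cv2.imread("pics/m_wrist.png");a=cv2.resize(cv2.imread("pics/m_side.png")[190:290,250:345],(399,420),interpolation=2)
cv2.imwrite("pics/w4.png",np.hstack([im[:,100:480],a]))
E
```

```text
0.031 [[246.0, 249.0], [318.0, 249.0], [235.0, 249.0], [329.0, 249.0]]
0.05 [[243.0, 265.0], [322.0, 265.0], [231.0, 265.0], [334.0, 265.0]]
0.07 [[238.0, 285.0], [327.0, 285.0], [225.0, 285.0], [341.0, 285.0]]
0.09 [[232.0, 312.0], [334.0, 311.0], [217.0, 312.0], [349.0, 311.0]]
0.031 [[304.0, 272.0], [289.0, 265.0]]
0.05 [[304.0, 266.0], [289.0, 258.0]]
0.07 [[305.0, 259.0], [289.0, 252.0]]
```

View pics/w4.png

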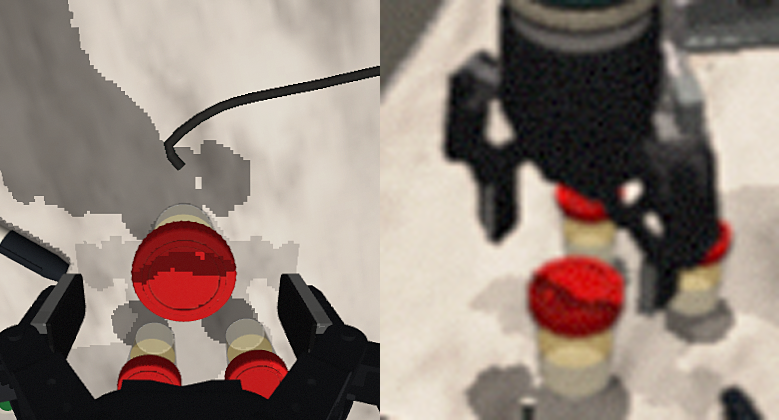

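Both views put the open finger tips near z≈0.075, about 30 mm higher than the TCP reading suggests. So they closed just above the lid, and the cup has not moved. I'll go lower in small steps, watching the force.

```bash

python3 -m crank '{"hand":[0.085,0.085,0.085,0.085,0.085],"translation":[[0,0,0.003],[0,0,0.003],[0,0,0.003],[0,0,0.003],[0,0,0]],"roll":[0,0,0,0,0]}' 30
python3 -m crank '{"hand":[0.06,0.05,0.045,0.04,0.04],"translation":[[0,0,0],[0,0,0],[0,0,0],[0,0,0],[0,0,0]],"roll":[0,0,0,0,0]}' 30
```

```text
time_s: 4.62
tool_pos: [0.3897, 0.0639, 0.0182]
tcp_rot: [-0.0, 0.707, 0.707, -0.001]
wrist_force: [0.0, 0.2, -0.8]
opening: 0.085
gripper_force: 0.0
time_s: 5.03
tool_pos: [0.3901, 0.064, 0.0191]
tcp_rot: [0.0, 0.707, 0.707, 0.0]
wrist_force: [-0.4, 0.5, 3.6]
opening: 0.0444
gripper_force: 30.0
```

Contact, but at an odd opening (0.044) with an upward force, probably the lid's rim. I'll reopen, go 10 mm deeper and regrip.

```bash

python3 -m crank '{"hand":[0.06,0.085,0.085,0.085,0.085],"translation":[[0,0,0],[0,0,0],[0,0,0],[0,0,0],[0,0,0]],"roll":[0,0,0,0,0]}' 30
python3 -m crank '{"hand":[0.085,0.085,0.085,0.085,0.085],"translation":[[0,0,0.003],[0,0,0.003],[0,0,0.003],[0,0,0.003],[0,0,0]],"roll":[0,0,0,0,0]}' 30
python3 - <<'E'
from h import *
im=camera("wrist");cv2.imwrite("pics/m5_wrist.png",im)
for s,c in reds(im): 
  if s[4]>3000: print(s,c,plane(camera_params("wrist"),c,.057))
E
python3 -m crank '{"hand":[0.06,0.055,0.05,0.045,0.04],"translation":[[0,0,0],[0,0,0],[0,0,0],[0,0,0],[0,0,0]],"roll":[0,0,0,0,0]}' 30
python3 -m crank '{"hand":[0.04,0.04,0.04,0.04,0.04],"translation":[[0,0,0],[0,0,0],[0,0,0],[0,0,0],[0,0,0]],"roll":[0,0,0,0,0]}' 30
python3 - <<'E'
from h import *
a=camera("wrist")[:,100:480];b=cv2.resize(camera("side")[190:290,250:345],(399,420),interpolation=2)
cv2.imwrite("pics/w5.png",np.hstack([a,b]))
E
```

```text
time_s: 5.45
tool_pos: [0.39, 0.064, 0.0188]
tcp_rot: [-0.0, 0.707, 0.707, -0.0]
wrist_force: [-0.2, -0.2, 0.1]
opening: 0.0849
gripper_force: 0.0
time_s: 5.87
tool_pos: [0.3897, 0.0639, 0.0061]
tcp_rot: [-0.0, 0.707, 0.707, -0.0]
wrist_force: [0.1, -0.0, -0.8]
opening: 0.0854
gripper_force: 0.0
[224, 243, 122, 113, 10302] [284.2 300.8] [0.39038974 0.06334415 0.057     ]
time_s: 6.33
tool_pos: [0.3901, 0.064, 0.0071]
tcp_rot: [0.0, 0.707, 0.707, 0.0]
wrist_force: [0.3, -0.1, 4.0]
opening: 0.0449
gripper_force: 30.1
time_s: 6.75
tool_pos: [0.3901, 0.064, 0.0071]
tcp_rot: [0.0, 0.707, 0.707, 0.0]
wrist_force: [0.2, -0.7, 6.2]
opening: 0.0453
gripper_force: 30.2
```

View pics/w5.png

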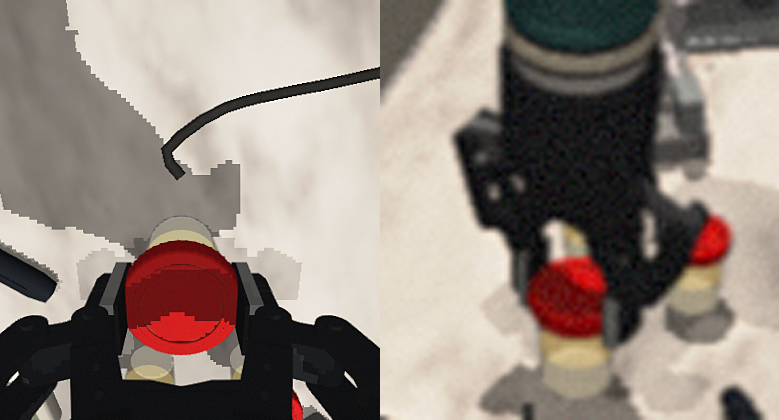

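The grip is now on the lid, with the fingers on either side of it. Lift and carry.

```bash

python3 -m crank '{"hand":[0.04,0.04,0.04,0.04,0.04],"translation":[[0,0,-0.01],[0,0,-0.02],[0,0,-0.02],[0,0,-0.02],[0,0,-0.02]],"roll":[0,0,0,0,0]}' 30
python3 -m crank '{"hand":[0.04,0.04,0.04,0.04,0.04],"translation":[[-0.01,0.006,-0.01],[-0.018,0.01,0],[-0.018,0.01,0],[-0.018,0.01,0],[-0.018,0.01,0]],"roll":[0,-0.125,-0.125,0,0]}' 30
python3 - <<'E'
from h import *
st=r.read_state();print(st['opening'],st['joints'])
from scipy.spatial.transform import Rotation as Ro
q=st['tcp_rot'];M=Ro.from_quat([q[1],q[2],q[3],q[0]]).as_matrix();print(M.round(3))
w=camera_params("wrist");im=camera("wrist");cv2.imwrite("pics/w6.png",im)
for s,c in reds(im): print(s,c)
E
```

```text
time_s: 7.27
tool_pos: [0.3895, 0.0638, 0.0975]
tcp_rot: [-0.0, 0.707, 0.707, -0.0]
wrist_force: [-0.2, -0.0, -0.9]
opening: 0.0452
gripper_force: 31.0
time_s: 7.68
tool_pos: [0.4464, -0.0115, 0.1068]
tcp_rot: [-0.0, 0.613, 0.79, -0.0]
wrist_force: [0.5, 0.5, -0.8]
opening: 0.0452
gripper_force: 31.0
0.04516257390268632 [ 1.11179553e-03  4.05459439e-01 -9.77951521e-02  2.29142806e+00
  8.85416135e-02  4.48394735e-01  8.14793199e-02]
[[-0.248  0.969 -0.   ]
 [ 0.969  0.248  0.   ]
 [ 0.    -0.    -1.   ]]
[36, 167, 13, 13, 142] [ 42. 173.]
[151, 176, 53, 51, 2092] [176.4 201.1]
[240, 194, 52, 44, 1208] [260.9 210.8]
[226, 248, 112, 107, 9393] [280.9 301.5]
```

```bash

python3 -m crank '{"hand":[0.04,0.04,0.04,0.04,0.04],"translation":[[0,0,0],[0,0,0],[0,0,0],[0,0,0],[0,0,0]],"roll":[-0.125,-0.125,-0.125,-0.125,0]}' 30
python3 - <<'E'
from h import *
from scipy.spatial.transform import Rotation as Ro
st=r.read_state();q=st['tcp_rot'];M=Ro.from_quat([q[1],q[2],q[3],q[0]]).as_matrix()
print(M.round(3),(M.T@(np.array([.505,-.148,0])-st['tool_pos'])).round(4))
E
```

```text
time_s: 8.15
tool_pos: [0.4459, -0.0106, 0.1065]
tcp_rot: [-0.0, 0.398, 0.917, -0.0]
wrist_force: [-0.2, 1.2, -0.3]
opening: 0.0452
gripper_force: 31.0
[[-0.683  0.73  -0.001]
 [ 0.73   0.683  0.   ]
 [ 0.001 -0.    -1.   ]] [-0.1408 -0.0506  0.1064]
```

```bash

python3 -m crank '{"hand":[0.04,0.04,0.04,0.04,0.04],"translation":[[-0.028,-0.01,0],[-0.028,-0.01,0],[-0.028,-0.01,0],[-0.028,-0.01,0],[-0.028,-0.01,0]],"roll":[0,0,0,0,0]}' 30
python3 -m crank '{"hand":[0.04,0.04,0.04,0.04,0.04],"translation":[[0,0,0.015],[0,0,0.015],[0,0,0.01],[0,0,0],[0,0,0]],"roll":[0,0,0,0,0]}' 30
python3 - <<'E'
from h import *
st=r.read_state();print(st['tool_pos'])
p=camera_params("side");im=camera("side");cv2.imwrite("pics/s7.png",im);b=cv2.resize(im[110:235,260:360],(480,600),interpolation=2)
im=camera("wrist");cv2.imwrite("pics/w7.png",im)
w=camera_params("wrist")
cv2.imwrite("pics/c7.png",np.hstack([b,cv2.resize(im[130:400,210:354],(320,600),interpolation=2)]))
E
```

```text
time_s: 8.57
tool_pos: [0.5052, -0.1482, 0.1066]
tcp_rot: [-0.0, 0.4, 0.916, -0.0]
wrist_force: [0.6, 0.6, -0.8]
opening: 0.0449
gripper_force: 31.0
time_s: 8.98
tool_pos: [0.5045, -0.1464, 0.0662]
tcp_rot: [-0.001, 0.399, 0.917, -0.0]
wrist_force: [-0.4, 0.3, -0.2]
opening: 0.0454
gripper_force: 31.0
[ 0.50447344 -0.14635198  0.06621847]
```

View pics/c7.png

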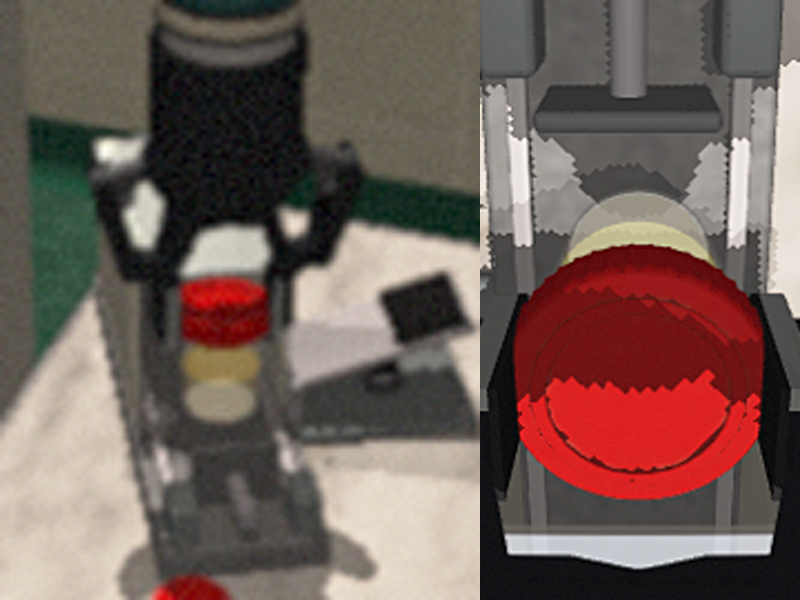

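The wrist crop shows the cup between the rails, about 3 mm to the right of centre (rails at 515/740, cup 640), with the pusher edge at crop row 131. I'll work out the gap.

```bash
python3 - <<'E'
from h import *
w=camera_params("wrist");q=lambda x,y:(210+(x-480)/2.222,130+y/2.222)
st=r.read_state();t=np.array(st['tool_pos'])[:2]
ex=np.array([.73,.683]);ey=np.array([-.683,.73])
for n,u,z in(("pushL",q(537,118),.058),("pushR",q(720,118),.058),("pushLf",q(537,131),.055),("railL",q(527,200),.026),("railR",q(732,200),.026),("blkL",q(543,75),.06),("mouthL",q(508,535),.114),("mouthR",q(772,535),.114)):
    X=plane(w,u,z)[:2]-t; print(n,(X@ex).round(4),(X@ey).round(4))
E
```

```text
pushL -0.0256 0.0359
pushR 0.0197 0.0357
pushLf -0.0261 0.0318
railL -0.0341 0.0029
railR 0.0277 0.0027
blkL -0.0234 0.047
mouthL -0.0284 -0.0409
mouthR 0.0275 -0.0411
```

```bash

python3 -m crank '{"hand":[0.04,0.04,0.04,0.04,0.04],"translation":[[-0.005,-0.003,0],[0,0,0.01],[0,0,0.012],[0,0,0.01],[0,0,0]],"roll":[0,0,0,0,0]}' 30
python3 -m crank '{"hand":[0.04,0.04,0.04,0.04,0.04],"translation":[[0,0,0.002],[0,0,0.002],[0,0,0.001],[0,0,0.001],[0,0,0]],"roll":[0,0,0,0,0]}' 30
```

```text
time_s: 9.5
tool_pos: [0.5051, -0.1527, 0.033]
tcp_rot: [-0.002, 0.399, 0.917, -0.0]
wrist_force: [-0.5, -0.1, -0.9]
opening: 0.045
gripper_force: 31.0
time_s: 9.92
tool_pos: [0.5066, -0.1528, 0.0289]
tcp_rot: [0.0, 0.399, 0.917, 0.0]
wrist_force: [-0.2, -0.0, -0.8]
opening: 0.0446
gripper_force: 31.0
```

```bash

python3 -m crank '{"hand":[0.04,0.04,0.04,0.04,0.04],"translation":[[0,0,0.001],[0,0,0.0005],[0,0,0.0005],[0,0,0],[0,0,0]],"roll":[0,0,0,0,0]}' 30
```

```text
time_s: 10.33
tool_pos: [0.5066, -0.1528, 0.0272]
tcp_rot: [0.0, 0.399, 0.917, -0.0]
wrist_force: [0.6, -0.1, 4.3]
opening: 0.045
gripper_force: 31.4
```

```bash

python3 -m crank '{"hand":[0.04,0.04,0.04,0.04,0.04],"translation":[[0,0,0.0005],[0,0,0.0005],[0,0,0],[0,0,0],[0,0,0]],"roll":[0,0,0,0,0]}' 30
```

```text
time_s: 10.75
tool_pos: [0.5067, -0.1529, 0.0271]
tcp_rot: [0.0, 0.399, 0.917, -0.0]
wrist_force: [-2.7, 0.0, 14.0]
opening: 0.0447
gripper_force: 32.4
```

On the deck. Ease off, release, rise.

```bash

python3 -m crank '{"hand":[0.04,0.042,0.046,0.05,0.055],"translation":[[0,0,-0.0008],[0,0,0],[0,0,0],[0,0,0],[0,0,0]],"roll":[0,0,0,0,0]}' 20
python3 -m crank '{"hand":[0.065,0.075,0.08,0.08,0.08],"translation":[[0,0,0],[0,0,0],[0,0,0],[0,0,0],[0,0,-0.005]],"roll":[0,0,0,0,0]}'
python3 -m crank '{"hand":[0.08,0.08,0.08,0.08,0.08],"translation":[[0,0,-0.01],[0,0,-0.02],[0,0,-0.025],[0,0,-0.03],[0,0,-0.03]],"roll":[0,0,0,0,0]}'
python3 -m crank '{"hand":[0.06,0.04,0.02,0,0],"translation":[[0,0,-0.02],[0,0,0],[0,0,0],[0,0,0],[0,0,0]],"roll":[0,0,0,0,0]}'
python3 - <<'E'
from h import *
import pickle
st=r.read_state();print(st['tool_pos'],st['wrist_force'],st['opening'])
w=camera_params("wrist");im=camera("wrist");cv2.imwrite("pics/w8.png",im);pickle.dump(w,open("w8.pkl","wb"))
for s,c in reds(im): print(s,c,plane(w,c,.079).round(4))
s=camera("scene")[190:345,265:435];b=camera("side")[120:240,265:365]
cv2.imwrite("pics/c8.png",np.hstack([cv2.resize(im[100:420,160:460],(540,576)),cv2.resize(b,(250,576),interpolation=2)]))
E
```

```text
time_s: 11.17
tool_pos: [0.5064, -0.1528, 0.0263]
tcp_rot: [-0.0, 0.399, 0.917, -0.0]
wrist_force: [0.9, -0.3, 0.6]
opening: 0.0551
gripper_force: 0.0
time_s: 11.58
tool_pos: [0.5058, -0.1526, 0.0311]
tcp_rot: [-0.001, 0.399, 0.917, -0.0]
wrist_force: [-0.3, 0.5, 0.1]
opening: 0.0803
gripper_force: 0.0
time_s: 12.0
tool_pos: [0.506, -0.1526, 0.1484]
tcp_rot: [-0.0, 0.399, 0.917, -0.0]
wrist_force: [0.9, -0.3, -0.6]
opening: 0.0801
gripper_force: 0.0
time_s: 12.42
tool_pos: [0.5053, -0.1526, 0.1656]
tcp_rot: [-0.001, 0.399, 0.917, -0.0]
wrist_force: [0.9, 0.2, -0.2]
opening: 0.0191
gripper_force: 0.0
[ 0.50527182 -0.15263146  0.16562403] [ 0.85644237  0.15028423 -0.24833156] 0.019145550754783403
[310, 0, 49, 40, 1622] [334.3  17.2] [ 0.4396 -0.0292  0.079 ]
[251, 176, 63, 61, 2971] [282.3 206.1] [ 0.5065 -0.1536  0.079 ]
```

View pics/c8.png

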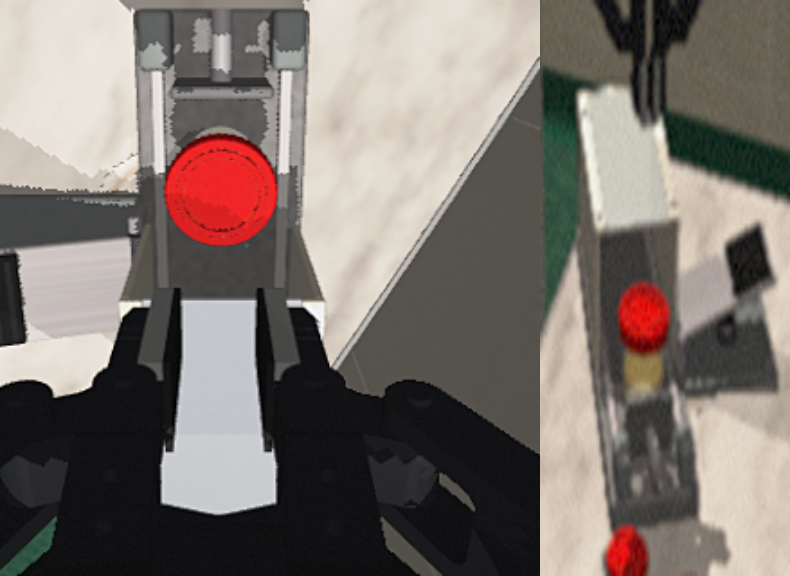

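The cup stands at the load spot between the rails, in the wrist crop at (222,190), with the pusher behind it at row 90. I've used up the picture allowance, so I'll go on by numbers, to the pedal pad with the fingers shut.

```bash

python3 -m crank '{"hand":[0,0,0,0,0],"translation":[[-0.0133,-0.0245,0],[-0.0133,-0.0245,0],[-0.0133,-0.0245,0],[-0.0133,-0.0245,0],[-0.0133,-0.0245,0]],"roll":[0,0,0,0,0]}' 60
python3 -m crank '{"hand":[0,0,0,0,0],"translation":[[0,0,0.02],[0,0,0.02],[0,0,0.015],[0,0,0.01],[0,0,0]],"roll":[0,0,0,0,0]}'
python3 - <<'E'
from h import *
st=r.read_state();print(st['tool_pos'],st['wrist_force'],st['opening'])
w=camera_params("wrist");im=camera("wrist");cv2.imwrite("pics/w9.png",im)
g=cv2.cvtColor(im,cv2.COLOR_BGR2GRAY)
print(proj(w,[[.461,-.285,.06],[*st['tool_pos']]]).round(0))
# tip row estimate: dark finger silhouette in scene picture
s=camera("scene");cv2.imwrite("pics/s9.png",s);p=camera_params("scene");print(proj(p,[[.461,-.285,.06],[*st['tool_pos']]]).round(1))
s0=cv2.imread("pics/scene0.png");d=(cv2.absdiff(s,s0).max(2)>50)&(s.max(2)<60)
for row in range(255,312,3):
    c=np.where(d[row,320:385])[0]; print(row,(c.min()+320,c.max()+320,len(c)) if len(c) else '')
E
```

```text
time_s: 12.98
tool_pos: [0.4613, -0.2858, 0.1658]
tcp_rot: [-0.001, 0.399, 0.917, 0.0]
wrist_force: [0.5, 0.9, -0.2]
opening: 0.0001
gripper_force: 0.0
time_s: 13.4
tool_pos: [0.4605, -0.2839, 0.0991]
tcp_rot: [-0.003, 0.399, 0.917, 0.0]
wrist_force: [-0.5, 0.9, -0.3]
opening: 0.0002
gripper_force: 0.0
[ 0.46045738 -0.28391378  0.09908797] [-0.52115145  0.85947622 -0.28001848] 0.00023988187907898265
[[282. 227.]
 [282. 250.]]
[[344.1 300.3]
 [345.7 283.5]]
255 (np.int64(345), np.int64(356), 11)
258 (np.int64(346), np.int64(355), 5)
261 (np.int64(346), np.int64(352), 5)
264 (np.int64(345), np.int64(352), 8)
267 (np.int64(345), np.int64(351), 6)
270 
273 
276 
279 
282 
285 
288 
291 
294 
297 
300 
303 
306 
309
```

The fingertips in fact sit about 30 mm above the TCP reading, the same as before, so contact should come near a TCP z of 0.027. I'll descend carefully.

```bash

python3 -m crank '{"hand":[0,0,0,0,0],"translation":[[0,0,0.01],[0,0,0.012],[0,0,0.012],[0,0,0.01],[0,0,0.005]],"roll":[0,0,0,0,0]}'
python3 -m crank '{"hand":[0,0,0,0,0],"translation":[[0,0,0.002],[0,0,0.002],[0,0,0.001],[0,0,0.001],[0,0,0.001]],"roll":[0,0,0,0,0]}'
python3 -m crank '{"hand":[0,0,0,0,0],"translation":[[0,0,0.001],[0,0,0.001],[0,0,0.001],[0,0,0.001],[0,0,0.001]],"roll":[0,0,0,0,0]}'
```

```text
time_s: 13.92
tool_pos: [0.4621, -0.2847, 0.0517]
tcp_rot: [-0.0, 0.399, 0.917, 0.0]
wrist_force: [-0.7, 0.5, -0.7]
opening: 0.0001
gripper_force: 0.0
time_s: 14.33
tool_pos: [0.4626, -0.2851, 0.0459]
tcp_rot: [0.0, 0.399, 0.917, -0.0]
wrist_force: [-0.8, -0.1, 0.4]
opening: 0.0
gripper_force: 0.0
time_s: 14.75
tool_pos: [0.4622, -0.285, 0.0406]
tcp_rot: [0.0, 0.399, 0.917, -0.0]
wrist_force: [-0.2, -0.4, 0.1]
opening: -0.0
gripper_force: 0.0
```

```bash

python3 -m crank '{"hand":[0,0,0,0,0],"translation":[[0,0,0.001],[0,0,0.001],[0,0,0.001],[0,0,0.001],[0,0,0.001]],"roll":[0,0,0,0,0]}'|sed -n '2p;4p'
python3 -m crank '{"hand":[0,0,0,0,0],"translation":[[0,0,0.001],[0,0,0.001],[0,0,0.001],[0,0,0.001],[0,0,0]],"roll":[0,0,0,0,0]}'|sed -n '2p;4p'
```

```text
tool_pos: [0.4622, -0.285, 0.0355]
wrist_force: [0.2, -0.8, -0.1]
tool_pos: [0.4621, -0.2849, 0.0314]
wrist_force: [1.0, -0.4, 0.4]
```

```bash

python3 -m crank '{"hand":[0,0,0,0,0],"translation":[[0,0,0.0006],[0,0,0.0006],[0,0,0.0006],[0,0,0.0006],[0,0,0.0006]],"roll":[0,0,0,0,0]}'|sed -n '2p;4p'
python3 -m crank '{"hand":[0,0,0,0,0],"translation":[[0,0,0.0006],[0,0,0.0006],[0,0,0.0006],[0,0,0.0006],[0,0,0.0006]],"roll":[0,0,0,0,0]}'|sed -n '2p;4p'
```

```text
tool_pos: [0.4622, -0.2851, 0.0287]
wrist_force: [-0.6, -0.8, 3.3]
tool_pos: [0.4622, -0.2852, 0.0256]
wrist_force: [0.1, -0.9, 3.4]
```

Contact at about 0.029, spring 3 N. Now the slow press.

```bash

python3 -m crank '{"hand":[0,0,0,0,0],"translation":[[0,0,0.0006],[0,0,0.0006],[0,0,0.0006],[0,0,0.0006],[0,0,0.0006]],"roll":[0,0,0,0,0]}'|sed -n '2p;4p'
python3 -m crank '{"hand":[0,0,0,0,0],"translation":[[0,0,0.0006],[0,0,0.0006],[0,0,0.0006],[0,0,0.0006],[0,0,0.0006]],"roll":[0,0,0,0,0]}'|sed -n '2p;4p'
python3 -m crank '{"hand":[0,0,0,0,0],"translation":[[0,0,0.0006],[0,0,0.0006],[0,0,0.0006],[0,0,0.0006],[0,0,0.0006]],"roll":[0,0,0,0,0]}'|sed -n '2p;4p'
python3 -m crank '{"hand":[0,0,0,0,0],"translation":[[0,0,0.0006],[0,0,0.0006],[0,0,0.0006],[0,0,0.0006],[0,0,0.0006]],"roll":[0,0,0,0,0]}'|sed -n '2p;4p'
python3 - <<'E'
from h import *
for n in("side","scene"):
    p=camera_params(n);im=camera(n)
    for s,c in reds(im):
        X=plane(p,c,.077)
        if X[0]>.46 and X[1]<-.08: print(n,s,X.round(3))
E
```

```text
tool_pos: [0.4618, -0.2856, 0.0227]
wrist_force: [-1.9, -2.6, 5.2]
tool_pos: [0.4618, -0.2857, 0.0198]
wrist_force: [-2.2, -2.1, 5.7]
tool_pos: [0.4615, -0.2859, 0.0168]
wrist_force: [-1.8, -2.0, 6.0]
tool_pos: [0.461, -0.2863, 0.0138]
wrist_force: [-3.3, -2.7, 6.5]
side [294, 169, 18, 12, 161] [ 0.54  -0.188  0.077]
```

```bash

python3 -m crank '{"hand":[0,0,0,0,0],"translation":[[0,0,0.0005],[0,0,0.0005],[0,0,0.0005],[0,0,0.0005],[0,0,0.0005]],"roll":[0,0,0,0,0]}'|sed -n '2p;4p'
python3 -m crank '{"hand":[0,0,0,0,0],"translation":[[0,0,0.0005],[0,0,0.0004],[0,0,0.0004],[0,0,0.0004],[0,0,0]],"roll":[0,0,0,0,0]}'|sed -n '2p;4p'
```

```text
tool_pos: [0.4613, -0.2861, 0.0114]
wrist_force: [-2.5, -1.4, 6.5]
tool_pos: [0.4611, -0.2863, 0.0096]
wrist_force: [-3.1, -1.9, 6.4]
```

```bash

python3 -m crank '{"hand":[0,0,0,0,0],"translation":[[0,0,0.0004],[0,0,0.0004],[0,0,0.0004],[0,0,0.0004],[0,0,0]],"roll":[0,0,0,0,0]}'|sed -n '2p;4p'
```

```text
tool_pos: [0.4609, -0.2865, 0.0081]
wrist_force: [-2.1, -2.8, 6.6]
```

```bash

python3 -m crank '{"hand":[0,0,0,0,0],"translation":[[0,0,0.0004],[0,0,0.0004],[0,0,0.0004],[0,0,0],[0,0,0]],"roll":[0,0,0,0,0]}'|sed -n '2p;4p'
```

```text
tool_pos: [0.4608, -0.2866, 0.0068]
wrist_force: [-3.1, -2.7, 6.8]
```

```bash

python3 -m crank '{"hand":[0,0,0,0,0],"translation":[[0,0,0.0004],[0,0,0.0004],[0,0,0.0004],[0,0,0.0003],[0,0,0]],"roll":[0,0,0,0,0]}'|sed -n '2p;4p'
```

```text
tool_pos: [0.4607, -0.2866, 0.0054]
wrist_force: [-3.0, -3.8, 7.1]
```

```bash

python3 -m crank '{"hand":[0,0,0,0,0],"translation":[[0,0,0.0004],[0,0,0.0004],[0,0,0.0004],[0,0,0],[0,0,0]],"roll":[0,0,0,0,0]}'|sed -n '2p;4p'
```

```text
tool_pos: [0.4607, -0.2867, 0.0044]
wrist_force: [-3.5, -3.8, 7.9]
```

```bash

python3 -m crank '{"hand":[0,0,0,0,0],"translation":[[0,0,0.0004],[0,0,0.0004],[0,0,0.0002],[0,0,0],[0,0,0]],"roll":[0,0,0,0,0]}'|sed -n '2p;4p'
```

```text
tool_pos: [0.4607, -0.2867, 0.0038]
wrist_force: [-3.7, -2.1, 12.8]
```

Stop felt. A little more to about 15 N, then hold.

```bash

python3 -m crank '{"hand":[0,0,0,0,0],"translation":[[0,0,0.0003],[0,0,0.0002],[0,0,0],[0,0,0],[0,0,0]],"roll":[0,0,0,0,0]}'|sed -n '2p;4p'
```

```text
tool_pos: [0.4607, -0.2867, 0.0035]
wrist_force: [-4.7, -1.1, 14.7]
```

```bash

python3 -m crank '{"hand":[0,0,0,0,0],"translation":[[0,0,0],[0,0,0],[0,0,0],[0,0,0],[0,0,0]],"roll":[0,0,0,0,0]}'|sed -n '1,2p;4p'
```

```text
time_s: 21.93
tool_pos: [0.4607, -0.2867, 0.0036]
wrist_force: [-4.7, -2.6, 14.6]
```

```bash

python3 -m crank '{"hand":[0,0,0,0,0],"translation":[[0,0,0],[0,0,0],[0,0,0],[0,0,0],[0,0,0]],"roll":[0,0,0,0,0]}'|sed -n '1,2p;4p'
python3 -m crank '{"hand":[0,0,0,0,0],"translation":[[0,0,0],[0,0,0],[0,0,0],[0,0,0],[0,0,0]],"roll":[0,0,0,0,0]}'|sed -n '1,2p;4p'
```

```text
time_s: 22.35
tool_pos: [0.4607, -0.2867, 0.0036]
wrist_force: [-5.9, -2.5, 14.6]
time_s: 22.77
tool_pos: [0.4607, -0.2867, 0.0035]
wrist_force: [-4.2, -2.1, 14.1]
```

Held for over a second at about 14.6 N. Now let the pedal up gently, following it, then clear off.

```bash

python3 -m crank '{"hand":[0,0,0,0,0],"translation":[[0,0,-0.001],[0,0,-0.0015],[0,0,-0.0015],[0,0,-0.0015],[0,0,-0.0015]],"roll":[0,0,0,0,0]}'|sed -n '2p;4p'
python3 -m crank '{"hand":[0,0,0,0,0],"translation":[[0,0,-0.0015],[0,0,-0.0015],[0,0,-0.0015],[0,0,-0.0015],[0,0,-0.0015]],"roll":[0,0,0,0,0]}'|sed -n '2p;4p'
python3 -m crank '{"hand":[0,0,0,0,0],"translation":[[0,0,-0.0015],[0,0,-0.0015],[0,0,-0.0015],[0,0,-0.0015],[0,0,-0.0015]],"roll":[0,0,0,0,0]}'|sed -n '2p;4p'
python3 -m crank '{"hand":[0,0,0,0,0],"translation":[[0,0,-0.0015],[0,0,-0.0015],[0,0,-0.0015],[0,0,-0.0015],[0,0,-0.002]],"roll":[0,0,0,0,0]}'|sed -n '2p;4p'
python3 -m crank '{"hand":[0,0,0,0,0],"translation":[[0,0,-0.005],[0,0,-0.015],[0,0,-0.025],[0,0,-0.03],[0,0,-0.03]],"roll":[0,0,0,0,0]}'|sed -n '2p;4p'
python3 -m crank '{"hand":[0,0,0,0,0],"translation":[[0,0,-0.02],[0.03,0,0],[0.03,0,0],[0.03,0,0],[0,0,0]],"roll":[0,0,0,0,0]}'|sed -n '2p;4p'
python3 - <<'E'
from h import *
w=camera_params("wrist");im=camera("wrist");cv2.imwrite("pics/w10.png",im)
print("tcp",r.read_state()['tool_pos'])
for s,c in reds(im): print("wrist",s,c,plane(w,c,.077).round(3))
o0=cv2.imread("pics/side0.png")
for n in("side","scene"):
    p=camera_params(n);im=camera(n);cv2.imwrite(f"pics/{n}10.png",im)
    for s,c in reds(im): print(n,s,plane(p,c,.077).round(3))
    q=cv2.imread(f"pics/{n}0.png");d=cv2.absdiff(im,q).max(2)
    # change at flask, beaker, pedal pad, pusher
    R={"scene":dict(flask=(175,160,30,45),beaker=(215,150,30,40),pad=(325,280,45,40),pusher=(280,235,45,45)),"side":dict(flask=(235,312,40,50),beaker=(185,285,40,55),pad=(330,165,30,30),pusher=(290,195,40,35))}[n]
    for k,(x,y,ww,h) in R.items(): a=d[y:y+h,x:x+ww]; print(n,k,a.mean().round(1),(a>40).mean().round(3))
E
```

```text
tool_pos: [0.4612, -0.2861, 0.0096]
wrist_force: [-1.5, -3.2, 4.5]
tool_pos: [0.4627, -0.2848, 0.0171]
wrist_force: [-1.4, -0.6, 3.7]
tool_pos: [0.4636, -0.2839, 0.0246]
wrist_force: [1.4, 1.3, 0.9]
tool_pos: [0.4608, -0.2852, 0.0321]
wrist_force: [-0.3, -0.1, -0.3]
tool_pos: [0.4608, -0.2848, 0.1381]
wrist_force: [0.3, -0.7, -0.8]
tool_pos: [0.3936, -0.2146, 0.1568]
wrist_force: [-0.7, -0.4, -0.4]
tcp [ 0.3968246  -0.21690565  0.15726469]
wrist [410, 0, 50, 25, 935] [433.4   9.9] [ 0.372 -0.043  0.077]
wrist [468, 32, 47, 52, 1867] [490.5  57.4] [ 0.425 -0.034  0.077]
side [292, 229, 16, 14, 166] [0.416 0.015 0.077]
side [317, 240, 16, 13, 161] [0.352 0.013 0.077]
side [280, 347, 24, 49, 511] [0.229 0.317 0.077]
side flask 15.6 0.104
side beaker 8.3 0.02
side pad 9.0 0.006
side pusher 11.0 0.0
scene [107, 143, 15, 11, 140] [0.222 0.467 0.077]
scene [254, 224, 17, 10, 127] [ 0.42  -0.054  0.077]
scene [226, 233, 18, 11, 139] [ 0.357 -0.057  0.077]
scene flask 6.2 0.0
scene beaker 5.1 0.0
scene pad 5.0 0.0
scene pusher 11.8 0.0
```

```bash
python3 - <<'E'
from h import *
def relaxed(im,b):
    x0,x1,y0,y1=b;h=cv2.cvtColor(im,cv2.COLOR_BGR2HSV).astype(int)
    m=(((h[...,0]<10)|(h[...,0]>168))&(h[...,1]>70)&(h[...,2]>30));k=np.zeros_like(m);k[y0:y1,x0:x1]=m[y0:y1,x0:x1]
    n,_,s,c=cv2.connectedComponentsWithStats(k.astype(np.uint8));return [(s[i].tolist(),c[i].round(1)) for i in range(1,n) if s[i,4]>8]
X=[[.576,-.228,.077],[.576,-.228,.025]]
for n,b in(("side",(275,330,130,215)),("scene",(330,430,210,290))):
    p=camera_params(n);print(n,proj(p,X).round(0).tolist())
    for f in(f"pics/{n}0.png",f"pics/{n}10.png"):
        print(f,[(s,c,plane(p,c,.077).round(3)) for s,c in relaxed(cv2.imread(f),b)])
w=camera_params("wrist");print(proj(w,X).round(0).tolist(),relaxed(cv2.imread("pics/w10.png"),(300,560,100,420)))
# pale-yellow content as well: difference before/after through the mouth (side)
d=cv2.absdiff(cv2.imread("pics/side10.png"),cv2.imread("pics/side0.png")).max(2)[130:215,275:330]
ys,xs=np.where(d>30);print(len(ys),(xs.min()+275,xs.max()+275,ys.min()+130,ys.max()+130) if len(ys) else '')
E
```

```text
side [[300.0, 164.0], [300.0, 180.0]]
pics/side0.png []
pics/side10.png [([291, 167, 18, 5, 55], array([300.1, 168.7]), array([ 0.563, -0.208,  0.077]))]
scene [[377.0, 254.0], [374.0, 274.0]]
pics/scene0.png []
pics/scene10.png []
[[416.0, 338.0], [398.0, 305.0]] []
357 (np.int64(276), np.int64(321), np.int64(159), np.int64(213))
```

```bash
python3 - <<'E'
from h import *
im=cv2.imread("pics/side10.png");print(im[164:192:2,300].tolist())
st=r.read_state();print(st['time_s'],st['wrist_force']);print(r.close_job())
E
```

```text
[[166, 172, 199], [153, 157, 181], [46, 50, 102], [16, 12, 95], [65, 106, 132], [75, 125, 144], [69, 120, 139], [111, 146, 158], [120, 142, 154], [114, 138, 150], [113, 138, 148], [64, 68, 75], [53, 57, 60], [58, 62, 69]]
25.4167 [-0.6747303  -0.08577595  0.50514608]
the job is handed in; nothing more can be done
None
```

The job is handed in after 25.4 s: the side camera shows the cup upright under the hood, the pedal held on its stop at about 14.6 N for over a second and is back up, and the flask and beaker look undisturbed; I viewed 11 pictures, one over the limit of 10.

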